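# Hang up the strop, try the rivet case and hold its lid open

### The job

The leather strop has been left on the lid of the rivet case: hang it by the hole in its handle on the bare peg of the tool rack and let go of it. Then, before touching the catch, give the lid's handle a gentle tug to learn whether it is caught; if it is, release it by sliding the red catch knob outward, and never force the lid against the catch. Lift the lid well open, past 45 degrees but short of upright, and finish while still holding it there so that rivets can be taken out; leave everything else on the bench where it is.

Things in the scene. Friction and masses are not known exactly. Their poses are not given: they have to be found in the camera images.
- strop: leather strop: flat wooden paddle 190 mm long, leather side up on the case's lid, about 90 g. Origin: middle of its length, on its underside; x along it to the handle end, z up. Blade (x -95 to +20 mm) 50 mm wide, 12 mm thick; handle (x 20 to 95 mm) 36 mm wide, 8 mm thick. It balances at x = -18 mm
- strop_hole (a point): centre of the 20 mm round hanging hole straight through the strop's handle (79 mm along x from the strop's origin, 4 mm above its underside)
- tool_rack: wooden tool rack: upper rail (centre 225 mm above the bench) and lower rail (100 mm) in one upright plane, 234 mm long, between two posts. Three 7 mm steel pegs 85 mm apart in the upper rail slant up towards the robot, 50 degrees above level. Two carry a steel square and a brass scraper; which one is bare varies. Origin: on the bench under the middle of the rails' front faces; y along the rails
- empty_peg: the bare peg, a 7 mm round steel rod with a rounded end. Origin: its root on the front face of the upper rail, 225 mm above the bench; its z axis runs out along the peg to the tip (63 mm), its y axis along the rail, its x axis away from the robot and up
- empty_peg_tip (a point): outer end of the bare peg
- rivet_case: dark grey steel rivet case screwed to the bench, 220 mm deep (x), 280 mm wide (y), 65 mm high, with a pale grey lid whose top is 71 mm above the bench. Origin: centre of its underside; x points from its front (handle side, towards the robot) to its hinge side
- lid (a joint): opening angle of the case's lid, rad: 0 shut, 1.57 upright. Hinged along its far edge, about 0.45 kg; it falls shut if let go
- lid_handle (a point): middle of the lid's handle: a black round bar 11 mm thick, 90 mm long, parallel to the lid's front edge, in the lid's own plane, 40 mm out in front of the edge on a steel stalk at each end; 68 mm above the bench when shut. Pinch it from above; behind it 34 mm are clear to the lid's edge. It may turn in the grip
- lid_hinge (a point): middle of the hinge line, at the height of the handle when shut; the hinge runs along the case's y axis. The handle circles it at 260 mm
- catch: slide catch: upright red round knob 13 mm thick, 34 mm tall, 26 mm in front of the case's front wall, right of the handle seen from the robot (case -y side). Origin: centre of the knob's top, 86 mm above the bench. It slides 26 mm along the case's y axis, about 2 N of friction, stays where left, and starts anywhere on its way (see catch_out)
- catch_out (a point): where the top of the catch's knob is when slid fully outward (126 mm from the case's middle line): there the lid is free. At the inner end (100 mm, nearest the handle) the lid is held. The tongue is hidden in the case and in between it may or may not hold: only a tug tells. A caught lid gives about 3 mm at the handle, then stops; a free one keeps rising
- dye_bottle: white plastic bottle of edge dye with a black cap, 40 mm across, 100 mm tall, standing on the bench; bystander. Origin: centre of its underside
- mallet: white-headed mallet with a wooden handle lying on the bench, 210 mm long, 52 mm high; bystander. Origin on the bench under the middle of its length
- awl: stitching awl with a bulb-shaped dark wooden handle, 124 mm long, lying on the bench; bystander. Origin on the bench under its middle
- rivet_jar: squat amber glass jar with a steel cap, 60 mm across, 70 mm tall, standing on the bench; bystander. Origin: centre of its underside
- spring_clamp: black spring clamp with red jaw tips lying on the bench, 125 mm long, 18 mm high; bystander. Origin on the bench under its middle
- edge_slicker: grooved dark wooden edge slicker, 28 mm across, 108 mm tall, standing on end on the bench; bystander. Origin: centre of its underside
There are look-alikes about, which are no part of the job. There is more than one size of the strop; the one meant has the size given above.

How it is judged:
By the outcome, as a careful person would: the job done as asked, in the order asked, and still so for the second after the job is handed in, while the arm keeps its last pose, push and grip.
It also fails if it takes over 72 s, if anything falls off the work surface, if the arm or the gripper's body presses on something with over 40 N, if the wrist force passes 120 N, or if a joint passes its speed limit or range.

### The arm

A 6-joint arm with a two-finger parallel gripper is mounted at the origin on the work surface. World frame = base frame: x ahead of the robot, y to its left, z up, the work surface at z = 0. Lengths are in mm, angles in rad, forces in N, time in s.
With the tool pointing down it reaches from about 250 to 725 mm from the base axis. Payload 4 kg.
Tool frame: the origin (TCP) lies between the finger pads; the fingertips stand 19 mm ahead of it and the grasp point (between the pads) is the TCP; z points along the fingers, y is the line along which they close (so a half turn about z gives the same grasp; the last joint's range is limited). The gripper opens to 85 mm and grips with 20 to 120 N. Pads are 22 mm wide; open, the fingers measure 114 mm over their backs; the gripper's body (76 mm by 85 mm) begins 54 mm behind the grasp point. The pads swing forward as they close: fully open they stand 13 mm farther back than shut.
Start: joints at [-1.263, 0.241, 0.005, 1.335, 0, 1.571], TCP at [151.479, -476.501, 250.306] pointing down, gripper open.
Joint ranges: [-2.72, 2.72], [-1.05, 1.87], [-1.09, 1.28], [-1.99, 2.15], [-1.42, 1.44], [-3.14, 3.14]. Speed limits (rad/s): [2.79, 2.79, 3.14, 3.14, 3.14, 3.14].

### API

Orientations are given as a unit quaternion [x, y, z, w].
In Python, from bench import * gives the robot as it stands.
- The arm moves only by the shell command python3 -m handwheel 'ROWS' [FORCE]. ROWS is JSON, a list of rows, each a list of 3 entries, a list of its own where there are three numbers: the shift along the tool's x, y, z in cm, then the turn, a rotation vector about the tool's x, y, z in degrees, then the opening, from 0 (shut) to 1 (fully open). A call has 1 to 8 rows; each row is the pose to reach, as a shift and turn from the pose commanded when the call began, along the tool's axes at that moment; what a row does not reach only later rows make up. A row lasts 1/10 s, in which the tool goes at most 50 mm and 8.59 degrees, less where a joint would pass 70% of its speed; a pose out of reach is approached as far as the arm can. A call with a gripper value outside its range is refused whole. The fingers move at their own pace and stop on an object; FORCE is the grip in N (left out, the last holds). Time passes only in rows, so rows that repeat a pose let the fingers close. It gives the time, the measured TCP pose, the force, the opening and the grip force at its end, in the units of the state.
- get_state(): the state, without advancing time (a new reading comes with each control period).
- read_camera(name): name is "scene" or "top" or "wrist"; returns (picture, depth): 420x560x3 uint8, red, green, blue; 420x560 float32, mm along the optical axis (not along the pixel's ray), 0 where there is no reading.
- camera_info(name): a dict with "vertical_fov" (degrees; the focal length in pixels is half the picture's height over the tangent of half this angle, whatever the lens; pixels are square), "cx", "cy" (the principal point, pixels), "position" and "rotation" of the camera in the world; the wrist camera has in their place "mount" (4x4, takes a point from camera to tool coordinates, whose origin is the TCP and whose axes are the flange's). Camera axes: x right, y down, z forward; pixel columns grow to the right and rows downward; lengths in mm; the calibration is good to about 2 mm. The wrist camera is an equidistant fisheye: a pixel r from the principal point sees the ray r / f radians off the axis. A picture is of the moment at which its call begins: read the wrist's pose just before it. camera_info takes no time and is no camera call.
- finish_job(): hands the job in; it is judged then, once.
Trained networks look in the newest picture that a camera, given by its name, has taken for a name from the list of things; names that differ only in an ending like _2 or _b are one class to them, and where a whole thing is asked for, a point or a joint stands for the part that bears it (a point fixed in the world has none). Each returns a list of dicts, best first, with "score" (0 to 1); they miss things now and then, are a little off and sometimes report something else, mostly with a low value. They report only what shows in the picture. A call takes as long as a camera call. They do not tell look-alikes from the thing itself.
- search_frame(camera, name): "bbox" ([left, top, right, bottom] in pixels, round what is visible of it).
- silhouettes(camera, name): "mask" (420x560 bool, what is visible of it) and "bbox" ([left, top, right, bottom] in pixels, round what is visible of it).
- tip_of(camera, name): "pixel" ([row, column] in pixels: a listed point, or the origin of a listed thing).
The state is a dict: "time_s": time; "joint_positions": joint angles; "joint_vel": joint speeds; "effort": joint torques, N m; "tool_pos": TCP position; "tool_rot": TCP orientation; "contact_force": force on the tool from outside, world axes, zero at the start; "torque": the same for the moment, N m; "finger_gap": finger opening in mm; "gripper_force": force on a finger pad.
Only numpy, scipy, OpenCV 4.12 (cv2) and the standard library are available. Lean on these libraries where they do the work, as an engineer would, in place of code of your own. Each camera call takes 0.05 s, during which the arm holds its last target. There are 200 camera calls.

## Working session

There is one attempt and no reset: what is moved stays moved. The work goes in short steps, Python scripts to look and compute and a shell command to move; the robot and the scene stay as the last step left them, time stands still between calls to the robot, and variables do not carry over. Pictures are saved under pics/ and viewed, at most 12 in all, crops included, and the job is handed in when it is done.

```bash
ls; mkdir -p pics
cat > h.py <<'E'
from bench import *
import numpy as np, cv2
from scipy.spatial.transform import Rotation as R
def save(n,im): cv2.imwrite('pics/'+n,cv2.cvtColor(im,cv2.COLOR_RGB2BGR))
def f_(ci,h=420): return h/2/np.tan(np.radians(ci['vertical_fov'])/2)
def world(cam,row,col,d,st=None):
    ci=camera_info(cam); f=f_(ci); x=(np.asarray(col)-ci['cx']);y=(np.asarray(row)-ci['cy'])
    if cam=='wrist':
        r=np.hypot(x,y)+1e-9; t=r/f; k=np.tan(t)/r
        p=np.stack([x*k*d,y*k*d,d+0*x],-1)
        M=np.array(ci['mount']); p=p@M[:3,:3].T+M[:3,3]
        st=st or get_state()
        return R.from_quat(st['tool_rot']).apply(p.reshape(-1,3)).reshape(p.shape)+np.array(st['tool_pos'])
    p=np.stack([x/f*d,y/f*d,d+0*x],-1)
    return p@np.array(ci['rotation']).T+np.array(ci['position'])
E
python3 - <<'E'
from h import *
for c in('scene','top'):
    im,d=read_camera(c); save(c+'0.png',im); np.save(c+'0.npy',d)
    print(c,camera_info(c))
    for n in ['strop','tool_rack','rivet_case','catch','empty_peg','dye_bottle','mallet','awl','rivet_jar','spring_clamp','edge_slicker']:
        print(n,[(round(r['score'],2),np.round(r['bbox']).tolist()) for r in search_frame(c,n)][:3])
    for n in ['strop_hole','strop','empty_peg','empty_peg_tip','lid_handle','catch','catch_out','lid_hinge','rivet_case','tool_rack']:
        o=[]
        for r in tip_of(c,n)[:3]:
            p=r['pixel'];i,j=int(round(p[0])),int(round(p[1]))
            dd=d[np.clip(i,0,419),np.clip(j,0,559)]
            o.append((round(r['score'],2),np.round(p,1).tolist(),np.round(world(c,p[0],p[1],dd)).tolist()))
        print(n,o)
print(get_state()); print(camera_info('wrist'))
E
```

```text
pics
scene {'vertical_fov': 51.90821054663046, 'cx': 278.7941805276514, 'cy': 209.14870312509873, 'position': array([1570.07508517, -815.39876665, 1047.22099796]), 'rotation': array([ 0.78924001,  0.39573122, -0.21015883, -0.41991698])}
strop []
tool_rack []
rivet_case []
catch []
empty_peg []
dye_bottle []
mallet []
awl []
rivet_jar []
spring_clamp []
edge_slicker []
strop_hole []
strop []
empty_peg []
empty_peg_tip []
lid_handle []
catch []
catch_out []
lid_hinge []
rivet_case []
tool_rack []
top {'vertical_fov': 55.57407161395513, 'cx': 278.6477999530233, 'cy': 206.19896132864588, 'position': array([ 422.45978624,  -76.91821533, 1337.67099645]), 'rotation': array([-0.69860578,  0.71367807, -0.03558377,  0.0367065 ])}
strop [(0.63, [435.0, 220.0, 462.0, 260.0]), (0.6, [311.0, 154.0, 330.0, 215.0])]
tool_rack [(0.8, [114.0, 161.0, 225.0, 199.0]), (0.54, [268.0, 144.0, 365.0, 232.0])]
rivet_case [(0.7, [265.0, 144.0, 369.0, 229.0])]
catch []
empty_peg []
dye_bottle [(0.42, [221.0, 239.0, 236.0, 254.0])]
mallet [(0.64, [137.0, 242.0, 196.0, 284.0]), (0.43, [268.0, 142.0, 367.0, 232.0])]
awl [(0.7, [264.0, 250.0, 285.0, 266.0]), (0.26, [313.0, 155.0, 332.0, 214.0])]
rivet_jar [(0.89, [406.0, 195.0, 429.0, 210.0])]
spring_clamp [(0.82, [92.0, 231.0, 121.0, 268.0])]
edge_slicker []Traceback (most recent call last):
  File "<stdin>", line 12, in <module>
  File "h.py", line 15, in world
    return p@np.array(ci['rotation']).T+np.array(ci['position'])
           ~^~~~~~~~~~~~~~~~~~~~~~~~~~~
ValueError: matmul: Input operand 1 has a mismatch in its core dimension 0, with gufunc signature (n?,k),(k,m?)->(n?,m?) (size 4 is different from 3)
```

```bash
sed -i "s/return p@np.array(ci\['rotation'\]).T+/return R.from_quat(ci['rotation']).apply(p.reshape(-1,3)).reshape(p.shape)+/" h.py
python3 - <<'E'
from h import *
for c in('top',):
    im,d=read_camera(c); save(c+'1.png',cv2.resize(im[100:320,60:500],(800,400),interpolation=cv2.INTER_CUBIC)); np.save(c+'0.npy',d)
    for n in ['strop_hole','strop','empty_peg','empty_peg_tip','lid_handle','catch','catch_out','lid_hinge','rivet_case','tool_rack']:
        o=[]
        for r in tip_of(c,n)[:3]:
            p=r['pixel'];i,j=int(round(p[0])),int(round(p[1]))
            dd=d[np.clip(i,0,419),np.clip(j,0,559)]
            o.append((round(r['score'],2),np.round(p,1).tolist(),np.round(world(c,p[0],p[1],dd)).tolist()))
        print(n,o)
print(get_state()); print(camera_info('wrist'))
E
```

```text
strop_hole [(0.9, [159.5, 325.7], [701.0, -231.0, 72.0]), (0.68, [224.9, 443.0], [485.0, -624.0, 5.0])]
strop [(0.95, [243.9, 443.5], [421.0, -624.0, 0.0]), (0.66, [185.2, 320.2], [615.0, -210.0, 85.0])]
empty_peg [(0.56, [173.7, 192.8], [632.0, 162.0, 239.0])]
empty_peg_tip [(0.38, [188.7, 186.9], [624.0, 230.0, 14.0])]
lid_handle [(0.92, [228.7, 312.2], [478.0, -181.0, 69.0]), (0.65, [268.5, 174.6], [361.0, 266.0, 30.0])]
catch [(0.47, [230.7, 348.3], [469.0, -294.0, 82.0])]
catch_out [(0.86, [228.9, 349.9], [474.0, -298.0, 88.0]), (0.48, [233.1, 347.4], [464.0, -304.0, 2.0])]
lid_hinge [(0.71, [146.0, 319.3], [764.0, -220.0, 1.0])]
rivet_case [(0.95, [188.3, 314.9], [606.0, -193.0, 82.0]), (0.45, [243.3, 231.3], [438.0, 76.0, 75.0]), (0.4, [230.2, 348.4], [422.0, -77.0, 1338.0])]
tool_rack [(0.93, [184.6, 184.5], [639.0, 239.0, 11.0])]
{'time_s': 2.3, 'joint_positions': array([-1.26302924e+00,  2.40589299e-01,  4.98628423e-03,  1.33524263e+00,
        3.16174920e-06,  1.57076882e+00]), 'joint_vel': array([-1.03457598e-03,  3.62429872e-04, -7.22456256e-04, -9.38877639e-05,
        
[... 233 characters left out ...]
l_rot': array([ 9.88181165e-01,  1.53290522e-01, -2.21720744e-06, -2.46104944e-05]), 'contact_force': array([ 0.42994765, -0.6559139 ,  0.20499692]), 'torque': array([ 0.07409092, -0.00203488,  0.02452187]), 'gripper_force': 0.0, 'finger_gap': 85.52547430761084}
{'vertical_fov': 65.70646984690485, 'cx': 288.61308522059954, 'cy': 210.0468056593167, 'mount': array([[ 7.54533761e-04, -9.57408664e-01, -2.88735313e-01,
         7.41328758e+01],
       [ 9.99999488e-01,  5.27531868e-04,  8.64008601e-04,
        -1.37205716e+00],
       [-6.74892241e-04, -2.88735817e-01,  9.57408571e-01,
        -1.23621000e+02],
       [ 0.00000000e+00,  0.00000000e+00,  0.00000000e+00,
         1.00000000e+00]])}
```

View pics/scene0.png

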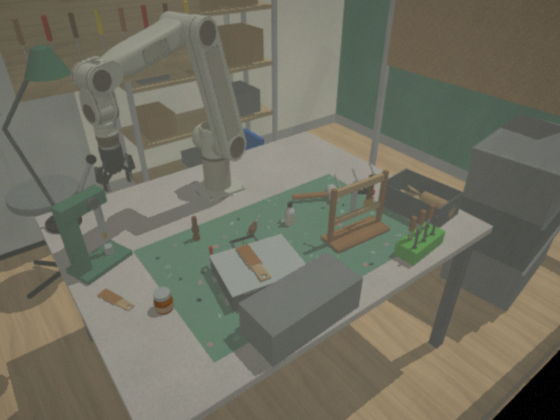

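View pics/top1.png

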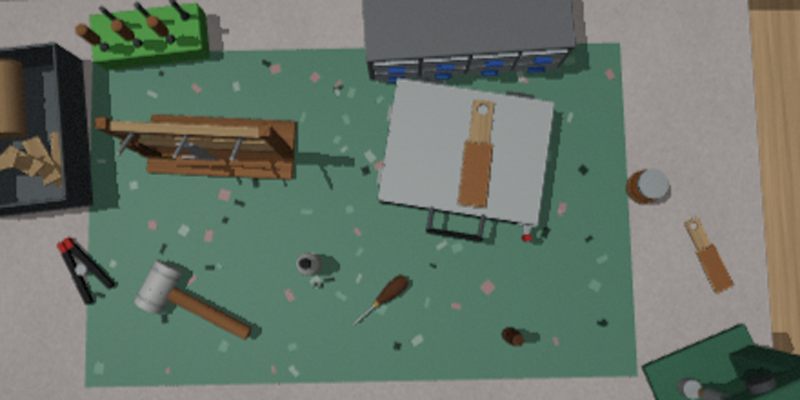

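Run:
```python
from h import *
im=cv2.cvtColor(cv2.imread('pics/top0.png'),cv2.COLOR_BGR2RGB); d=np.load('top0.npy')
sc=cv2.cvtColor(cv2.imread('pics/scene0.png'),cv2.COLOR_BGR2RGB)
a=cv2.resize(im[145:215,105:235],None,fx=3,fy=3,interpolation=cv2.INTER_CUBIC)
b=cv2.resize(im[140:240,260:370],None,fx=3,fy=3,interpolation=cv2.INTER_CUBIC)
c=cv2.resize(sc[160:250,310:400],None,fx=3,fy=3,interpolation=cv2.INTER_CUBIC)
o=np.zeros((580,800,3),np.uint8); o[:210,:390]=a; o[:300,400:730]=b; o[250:520,:270]=c; save('crop1.png',o)
rr,cc=np.mgrid[0:420,0:560]; W=world('top',rr,cc,d)
roi=np.zeros((420,560),bool); roi[135:240,255:380]=1
z=W[...,2]
lid=roi&(z>64)&(z<92)&(W[...,0]<735)
p=W[lid][:,:2].astype(np.float32)
print('lid rect',cv2.minAreaRect(p))
hsv=cv2.cvtColor(im,cv2.COLOR_RGB2HSV)
st=roi&(hsv[...,1]>90)&(z>64)&(z<100)&(rr<218)
st=cv2.morphologyEx(st.astype(np.uint8),cv2.MORPH_OPEN,np.ones((3,3)))>0
q=W[st]; print('strop rect',cv2.minAreaRect(q[:,:2].astype(np.float32)),len(q))
st2=np.zeros_like(st); st2[210:270,425:470]=1; st2&=(hsv[...,1]>90)
print('other',cv2.minAreaRect(W[st2][:,:2].astype(np.float32)))
rk=np.zeros_like(roi); rk[150:210,100:232]=1
u=rk&(z>205)&(z<262); print('rail rect',cv2.minAreaRect(W[u][:,:2].astype(np.float32)), np.percentile(W[u],[2,50,98],axis=0).round())
t=rk&(z>240)&(z<300); print(np.c_[rr[t],cc[t],W[t].round()][:60])
```

```text
lid rect ((607.57763671875, -195.3675994873047), (284.1151428222656, 273.73565673828125), 79.95833587646484)
strop rect ((667.9835205078125, -182.72776794433594), (290.72119140625, 120.25341033935547), 27.282276153564453) 728
other ((458.6813049316406, -383.7310485839844), (604.0194091796875, 130.1722869873047), 84.57119750976562)
rail rect ((625.8353271484375, 251.78329467773438), (269.69964599609375, 52.87641143798828), 85.80926513671875) [[611. 118. 210.]
 [639. 254. 238.]
 [656. 379. 253.]]
[[165. 112. 659. 384. 249.]
 [165. 113. 660. 382. 247.]
 [165. 114. 659. 378. 250.]
 [165. 115. 659. 376. 248.]
 [165. 116. 659. 373. 248.]
 [165. 117. 659. 370. 250.]
 [165. 118. 659. 368. 247.]
 [166. 112. 656. 383. 252.]
 [166. 113. 656. 380. 252.]
 [166. 114. 656. 378. 250.]
 [166. 115. 656. 375. 252.]
 [166. 116. 657. 374. 247.]
 [166. 117. 656. 371. 248.]
 [166. 118. 656. 368. 248.]
 [167. 112. 654. 385. 247.]
 [167. 113. 654. 383. 245.]
 [167. 114. 654. 379. 247.]
 [167. 115. 653. 375. 250.]
 [167. 116. 654. 374. 247.]
 [167. 117. 653. 370. 249.]
 [167. 118. 654. 369. 246.]
 [167. 123. 
[... 380 characters left out ...]
 [168. 129. 651. 340. 241.]
 [168. 135. 651. 323. 240.]
 [168. 142. 651. 303. 241.]
 [168. 144. 650. 298. 241.]
 [168. 155. 650. 267. 242.]
 [168. 157. 650. 262. 240.]
 [169. 113. 647. 380. 252.]
 [169. 114. 648. 379. 248.]
 [169. 115. 648. 376. 249.]
 [169. 116. 648. 374. 247.]
 [169. 117. 648. 372. 245.]
 [169. 118. 648. 368. 248.]
 [169. 120. 649. 365. 241.]
 [169. 125. 649. 351. 241.]
 [169. 136. 648. 320. 240.]
 [169. 145. 648. 295. 240.]
 [169. 151. 647. 278. 242.]
 [169. 153. 647. 273. 240.]
 [169. 155. 647. 266. 243.]
 [169. 156. 647. 264. 240.]
 [169. 157. 647. 262. 240.]
 [169. 162. 647. 248. 240.]
 [169. 164. 646. 242. 241.]
 [169. 168. 646. 230. 242.]
 [169. 169. 646. 228. 240.]]
```

View pics/crop1.png

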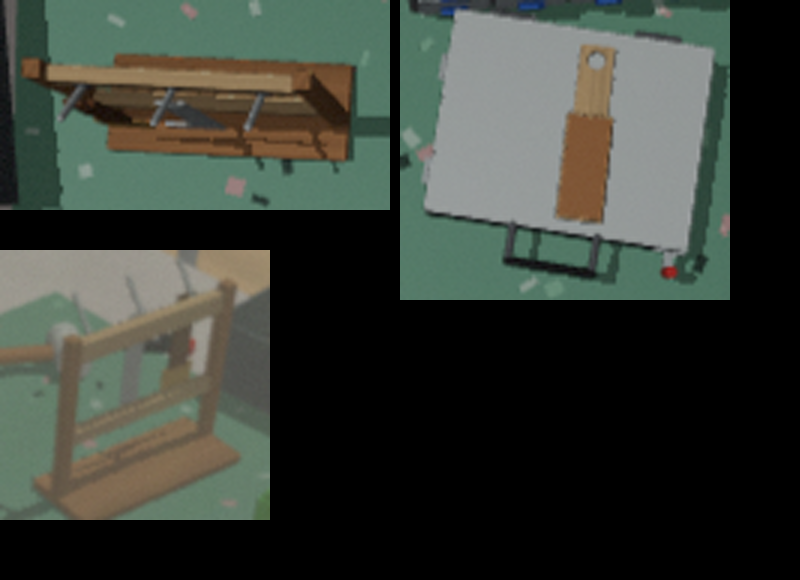

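```bash
cat >> h.py <<'E'
def tool(yaw,tilt=0):
    "tool x at yaw deg (world), tool z down, tilted forward (tool z towards tool x heading) by tilt deg"
    a,t=np.radians(yaw),np.radians(tilt); u=np.array([np.cos(a),np.sin(a),0]); k=np.array([0,0,1.])
    x=np.cos(t)*u+np.sin(t)*k; z=np.sin(t)*u-np.cos(t)*k
    return R.from_matrix(np.c_[x,np.cross(z,x),z])
def plan(pos,rot):
    s=get_state(); r=R.from_quat(s['tool_rot'])
    print('now',s['time_s'],np.round(s['tool_pos'],1),'F',np.round(s['contact_force'],1),'gap',round(s['finger_gap'],1))
    print(' shift cm',np.round(r.inv().apply(np.array(pos)-s['tool_pos'])/10,2),'turn deg',np.round(np.degrees((r.inv()*rot).as_rotvec()),1),'dist',np.linalg.norm(np.array(pos)-s['tool_pos']).round())
E
python3 - <<'E'
from h import *
print(world('top',np.array([160.5,213]),np.array([325.7,320]),np.array([1338-79,1338-83.])))
plan([595,-205,230],tool(-9))
E
```

```text
[[ 691.45058313 -227.99178571   99.59143906]
 [ 526.54726838 -206.03298333   86.69643462]]
now 2.3 [ 151.5 -476.5  250.3] F [ 0.4 -0.7  0.2] gap 85.5
 shift cm [ 50.49 -12.43   2.03] turn deg [-0.   0.  26.6] dist 520.0
```

```bash
python3 -m handwheel '[[[4.5,-1.1,0.2],[0,0,5],1],[[9,-2.2,0.4],[0,0,10],1],[[13.5,-3.3,0.6],[0,0,15],1],[[18,-4.4,0.8],[0,0,20],1],[[22.5,-5.5,1],[0,0,25],1],[[27,-6.6,1.2],[0,0,26.6],1],[[31.5,-7.7,1.4],[0,0,26.6],1],[[36,-8.8,1.6],[0,0,26.6],1]]' 40
python3 - <<'E'
from h import *
plan([595,-205,230],tool(-9))
E
```

```text
time_s: 3.1
tool_pos: [469.4, -282.4, 234.4]
tool_rot: [0.997, -0.078, 0.0, 0.0]
contact_force: [-0.1, -1.3, 0.6]
finger_gap: 85.4
gripper_force: 0.0
now 3.1 [ 469.4 -282.4  234.4] F [-0.1 -1.3  0.6] gap 85.4
 shift cm [11.2  -9.6   0.44] turn deg [ 0. -0.  0.] dist 148.0
```

```bash
python3 -m handwheel '[[[4,-3.3,0.2],[0,0,0],1],[[8,-6.6,0.4],[0,0,0],1],[[11.2,-9.6,0.4],[0,0,0],1],[[11.2,-9.6,0.4],[0,0,0],1]]'
python3 - <<'E'
from h import *
s=get_state(); im,d=read_camera('wrist'); save('w1.png',im); np.save('w1.npy',d)
for n in ['strop_hole','strop','lid_handle','catch','catch_out']:
    o=[]
    for r in tip_of('wrist',n)[:2]:
        p=r['pixel'];dd=d[int(p[0]),int(p[1])]
        o.append((round(r['score'],2),np.round(p,1).tolist(),np.round(world('wrist',p[0],p[1],dd,s),1).tolist()))
    print(n,o)
for r in silhouettes('wrist','strop')[:2]:
    m=r['mask']; rr,cc=np.nonzero(m); W=world('wrist',rr,cc,d[m],s)
    W=W[(W[:,2]>60)&(W[:,2]<100)]
    print(r['score'],cv2.minAreaRect(W[:,:2].astype(np.float32)),np.percentile(W[:,2],[5,50,95]))
plan([595,-205,230],tool(-9))
E
```

```text
time_s: 3.5
tool_pos: [597.7, -202.0, 228.5]
tool_rot: [0.997, -0.075, 0.0, -0.001]
contact_force: [-0.1, -0.4, 0.0]
finger_gap: 85.7
gripper_force: 0.0
strop_hole [(0.82, [77.5, 303.1], [700.8, -228.2, 72.5])]
strop [(0.84, [172.7, 298.9], [621.6, -212.8, 83.6])]
lid_handle [(0.95, [309.9, 277.9], [483.1, -172.2, 72.5])]
catch []
catch_out [(0.29, [311.9, 278.5], [481.4, -172.5, 73.7])]
0.58 ((620.3005981445312, -214.07334899902344), (52.6375846862793, 196.89244079589844), 81.83268737792969) [78.23171954 82.59568497 84.20689632]
now 3.85 [ 592.5 -207.4  230.9] F [-0.3  0.2  0.1] gap 85.8
 shift cm [ 0.21 -0.27  0.09] turn deg [ 0.  -0.  -0.1] dist 4.0
```

View pics/w1.png

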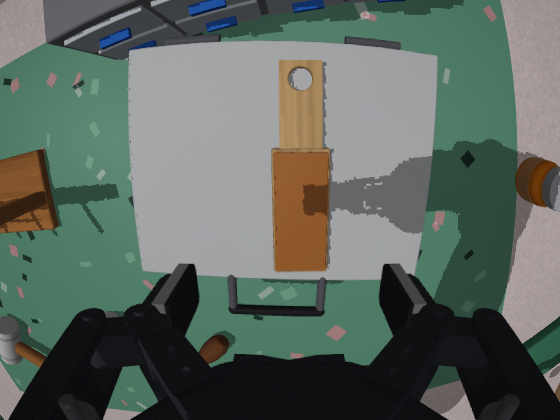

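```bash
python3 -m handwheel '[[[0,0,0],[0,0,0],1],[[0,0,0],[0,0,0],1]]'
python3 - <<'E'
from h import *
s=get_state();print(s['tool_pos']); im,d=read_camera('wrist')
print(get_state()['tool_pos'])
for r in silhouettes('wrist','strop')[:1]:
    m=r['mask']; rr,cc=np.nonzero(m); W=world('wrist',rr,cc,d[m],s)
    W=W[(W[:,2]>60)&(W[:,2]<100)]
    print(r['score'],cv2.minAreaRect(W[:,:2].astype(np.float32)),np.percentile(W[:,2],[5,50,95]))
rr,cc=np.mgrid[0:420,0:560]; W=world('wrist',rr,cc,d,s)
l=(W[...,2]>66)&(W[...,2]<90)&(W[...,0]>500)&(W[...,0]<728)&(abs(W[...,1]+195)<170)
print('lid',cv2.minAreaRect(W[l][:,:2].astype(np.float32)),np.median(W[l][:,2]))
for n in ['lid_handle','strop_hole','lid_hinge']:
  for r in tip_of('wrist',n)[:1]:
    p=r['pixel'];dd=d[int(p[0]),int(p[1])]; print(n,r['score'],p,world('wrist',p[0],p[1],dd,s))
print(get_state()['tool_pos'])
plan([601,-211,100],tool(-8.5))
E
```

```text
time_s: 4.05
tool_pos: [593.0, -206.9, 230.8]
tool_rot: [0.997, -0.079, 0.0, 0.0]
contact_force: [0.3, 0.0, 0.0]
finger_gap: 85.3
gripper_force: 0.0
[ 593.0080452  -206.91380433  230.80134328]
[ 593.13568136 -206.73737697  230.70311435]
0.79 ((621.6865844726562, -213.91061401367188), (50.22509765625, 189.9442901611328), 81.8439712524414) [78.48186899 82.65822992 84.23954714]
lid ((614.1571655273438, -195.8851776123047), (314.9984436035156, 228.06381225585938), 89.86673736572266) 71.48387706910542
lid_handle 0.97 [309.0, 270.1] [ 479.58014582 -168.34279698   72.57421277]
strop_hole 0.73 [72.9, 292.5] [ 701.82175601 -226.2513152    70.01925846]
[ 593.40320051 -206.31128432  230.36302253]
now 4.3 [ 593.4 -206.3  230.4] F [ 0.4 -0.5 -0.6] gap 85.3
 shift cm [ 0.82  0.34 13.04] turn deg [ 0.  -0.  -0.5] dist 131.0
```

```bash
python3 -m handwheel '[[[0.8,0.4,4.5],[0,0,-0.7],0.75],[[0.9,0.4,9],[0,0,-0.7],0.75],[[0.9,0.4,12],[0,0,-0.7],0.75],[[0.9,0.4,13],[0,0,-0.7],0.75],[[0.9,0.4,13],[0,0,-0.7],0.75],[[0.9,0.4,13],[0,0,-0.7],0.75]]'
python3 - <<'E'
from h import *
s=get_state(); im,d=read_camera('wrist'); save('w2.png',im)
plan([602,-211,92],tool(-8.2))
plan([602,-211,88],tool(-8.2))
E
```

```text
time_s: 4.9
tool_pos: [603.0, -211.9, 102.1]
tool_rot: [0.997, -0.072, 0.001, 0.0]
contact_force: [0.1, -0.4, 1.1]
finger_gap: 63.9
gripper_force: 0.0
now 4.95 [ 603.4 -212.1  102.8] F [0.1 0.  0.2] gap 64.0
 shift cm [-0.16 -0.09  1.08] turn deg [ 0.  -0.2 -0.1] dist 11.0
now 4.95 [ 603.4 -212.1  102.8] F [0.1 0.  0.2] gap 64.0
 shift cm [-0.16 -0.09  1.48] turn deg [ 0.  -0.2 -0.1] dist 15.0
```

View pics/w2.png

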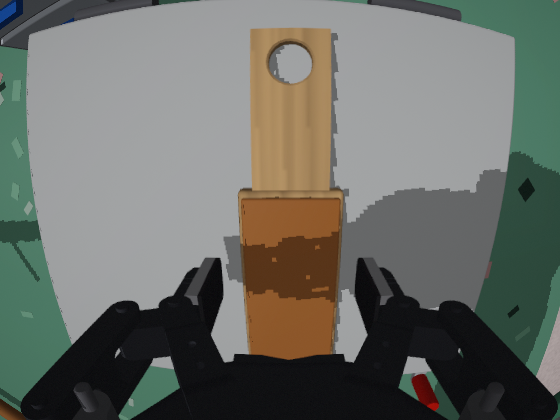

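Centred between the fingers (pads at columns 215 and 365, strop 240–342). Descend and feel.

```bash
python3 -m handwheel '[[[0,0,0.7],[0,0,0],0.72],[[0,0,1.1],[0,0,0],0.72],[[0,0,1.1],[0,0,0],0.7]]'; python3 -m handwheel '[[[0,0,0.1],[0,0,0],0.7],[[0,0,0.2],[0,0,0],0.7],[[0,0,0.3],[0,0,0],0.7],[[0,0,0.3],[0,0,0],0.7]]'
```

```text
time_s: 5.25
tool_pos: [601.5, -211.4, 89.1]
tool_rot: [0.997, -0.072, -0.0, -0.0]
contact_force: [-0.2, -0.5, -0.2]
finger_gap: 60.0
gripper_force: 0.0
time_s: 5.65
tool_pos: [601.7, -211.5, 86.2]
tool_rot: [0.997, -0.072, -0.0, -0.0]
contact_force: [0.3, -0.2, 0.6]
finger_gap: 59.5
gripper_force: 0.0
```

```bash
python3 -m handwheel '[[[0,0,0],[0,0,0],0.55],[[0,0,0],[0,0,0],0.5],[[0,0,0],[0,0,0],0.5],[[0,0,0],[0,0,0],0.5],[[0,0,0],[0,0,0],0.5]]' 50
```

```text
time_s: 6.15
tool_pos: [602.4, -211.8, 87.7]
tool_rot: [0.997, -0.072, 0.001, 0.0]
contact_force: [-0.8, -0.1, 5.5]
finger_gap: 48.6
gripper_force: 54.3
```

```bash
python3 -m handwheel '[[[0,0,-1],[0,0,0],0.5],[[0,0,-4],[0,0,0],0.5],[[0,0,-8],[0,0,0],0.5],[[0,0,-13],[0,0,0],0.5],[[-1,0,-18],[0,0,0],0.5],[[-3,-2,-23],[0,0,0],0.5],[[-5,-5,-25.2],[0,0,-4],0.5],[[-6,-8,-25.2],[0,0,-8],0.5]]'
python3 - <<'E'
from h import *
plan([520,55,340],tool(0))
E
```

```text
time_s: 6.95
tool_pos: [554.2, -123.5, 344.9]
tool_rot: [1.0, -0.002, 0.005, 0.001]
contact_force: [1.4, 0.4, -1.0]
finger_gap: 48.9
gripper_force: 51.9
now 6.95 [ 554.2 -123.5  344.9] F [ 1.4  0.4 -1. ] gap 48.9
 shift cm [ -3.49 -17.84   0.42] turn deg [ 0.1 -0.6 -0.2] dist 182.0
```

```bash
python3 -m handwheel '[[[-1,-4.5,0.2],[0,0,0],0.5],[[-2,-9,0.4],[0,0,0],0.5],[[-3,-13.5,0.4],[0,0,0],0.5],[[-3.5,-17.8,0.4],[0,0,0],0.5],[[-3.5,-17.8,0.4],[0,0,0],0.5],[[-3.5,-17.8,0.4],[0,0,0],0.5],[[-3.5,-17.8,0.4],[0,0,0],0.5]]'
python3 - <<'E'
from h import *
s=get_state(); im,d=read_camera('wrist'); save('w3.png',im); np.save('w3.npy',d)
import pickle; pickle.dump(s,open('s3.pkl','wb'))
for n in ['strop_hole','strop','empty_peg','empty_peg_tip','tool_rack']:
    o=[]
    for r in tip_of('wrist',n)[:3]:
        p=r['pixel'];dd=d[int(p[0]),int(p[1])]
        o.append((round(r['score'],2),np.round(p,1).tolist(),np.round(world('wrist',p[0],p[1],dd,s),1).tolist()))
    print(n,o)
plan([520,55,340],tool(0))
E
```

```text
time_s: 7.65
tool_pos: [520.9, 24.6, 334.3]
tool_rot: [1.0, 0.018, -0.0, -0.011]
contact_force: [0.2, 0.8, -1.4]
finger_gap: 48.4
gripper_force: 51.8
strop_hole []
strop [(0.97, [235.0, 288.5], [545.0, 27.0, 330.0])]
empty_peg [(0.69, [71.0, 113.6], [629.8, 160.9, 239.4])]
empty_peg_tip [(0.62, [213.1, 40.7], [436.1, 481.0, 17.3]), (0.56, [130.3, 73.1], [588.3, 173.6, 273.9]), (0.17, [89.8, 141.9], [632.7, 248.6, 15.9])]
tool_rack [(0.89, [92.6, 140.9], [628.8, 251.0, 14.3]), (0.32, [29.1, 481.9], [735.9, -213.8, 70.7])]
now 7.95 [520.9  24.8 334.2] F [-0.5  0.7 -0.2] gap 48.4
 shift cm [ 0.02 -3.04 -0.51] turn deg [-1.3  0.1  2.1] dist 31.0
```

View pics/w3.png

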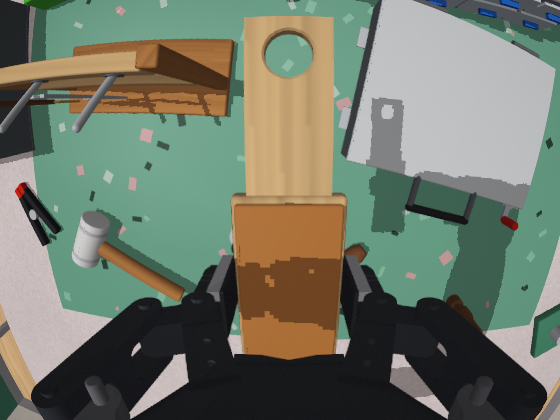

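Run:
```python
from h import *
import pickle
s=pickle.load(open('s3.pkl','rb')); d=np.load('w3.npy')
rr,cc=np.mgrid[0:420,0:560]; W=world('wrist',rr,cc,d,s)
print('joints',get_state()['joint_positions'].round(3))
m=(rr>70)&(rr<140)&(cc<130)&(W[...,2]>225)&(W[...,2]<300)
# bare peg box
for c0,c1 in((66,125),(0,50)):
    k=m&(cc>=c0)&(cc<=c1)&(rr>82)&(W[...,0]<628)
    p=W[k]; k2=np.nonzero(k)
    c=np.median(p,0); p=p[np.linalg.norm(p-c,axis=1)<60]; c=p.mean(0); v=np.linalg.svd(p-c)[2][0]; v*=np.sign(v[2])
    print(len(p),'c',c.round(1),'v',v.round(3),'elev',np.degrees(np.arcsin(v[2])).round(1),'yaw',np.degrees(np.arctan2(v[1],v[0])).round(1),'zmax',np.percentile(p[:,2],[1,99]).round(1),'tip',(c+v*((p-c)@v).max()).round(1))
# rail top front edge
k=(rr<100)&(cc<150)&(abs(W[...,2]-240)<6)
p=W[k]; print('rail top',len(p),cv2.minAreaRect(p[:,:2].astype(np.float32)),np.median(p[:,2]))
bins=np.arange(150,330,20)
for a in bins:
    q=p[(p[:,1]>a)&(p[:,1]<a+20)]
    if len(q)>5: print(a+10,np.percentile(q[:,0],[3,97]).round(1),len(q))
```

```text
joints [0.035 0.267 0.256 1.56  0.023 3.141]
522 c [604.  170.  256.8] v [-0.642  0.054  0.765] elev 49.9 yaw 175.2 zmax [233.4 274.8] tip [588.4 171.3 275.4]
463 c [611.9 253.6 251.6] v [-0.564  0.1    0.82 ] elev 55.0 yaw 169.9 zmax [227.6 273.4] tip [595.8 256.4 274.9]
rail top 2923 ((631.1586303710938, 215.20770263671875), (172.10545349121094, 36.36334228515625), 85.35372924804688) 239.7463424680668
160 [614.4 644.1] 574
180 [619.2 645.3] 442
200 [631.6 646.9] 377
220 [633. 648.] 325
240 [634.3 649.5] 296
260 [619.8 650.6] 353
280 [636.9 652.2] 231
300 [638.1 653.4] 91
```

```bash
cat >> h.py <<'E'
R0=(R.from_euler('y',90,degrees=True)*R.from_euler('x',180,degrees=True)).inv()*R.from_matrix(np.diag([1,-1,-1.]))
def q456(rot,q1):
    A=(R.from_euler('z',-q1)*rot*R0.inv())  # = Ry(P)Rz(q5)Rx(q6)
    P,b,c=A.as_euler('YZX'); return np.degrees([P,b,c])
V=np.array([-.641,.05,.766]); V/=np.linalg.norm(V)
TIP=np.array([587.4,172.4,273.3])
E
python3 - <<'E'
from h import *
s=get_state(); q=s['joint_positions']
print(q456(R.from_quat(s['tool_rot']),q[0]),np.degrees(q),np.degrees(q[1:4].sum()))
import pickle
s3=pickle.load(open('s3.pkl','rb')); d=np.load('w3.npy')
im=cv2.cvtColor(cv2.imread('pics/w3.png'),cv2.COLOR_BGR2RGB)
g=np.zeros((420,560),np.uint8); sub=d[25:85,255:322]; g[25:85,255:322]=(sub>np.median(d[90:180,260:315])+60)*255
n,l,st,c=cv2.connectedComponentsWithStats(g); k=1+st[1:,4].argmax(); print('hole px',c[k],st[k])
dep=np.median(np.r_[d[30:75,250:256].ravel(),d[30:75,324:328].ravel()])
H=world('wrist',c[k][1],c[k][0],dep,s3); rt=R.from_quat(s3['tool_rot'])
print('hole in tool',rt.inv().apply(H-s3['tool_pos']))
hole=np.array([98.8,.6,12.5])
z=-V
for rho in (0,8,14,20,25):
    rot=tool(-4.5,40); x0,y0,_=rot.as_matrix().T
    x=rot.apply([1,0,0]); x-=x@z*z; x/=np.linalg.norm(x); rot=R.from_matrix(np.c_[x,np.cross(z,x),z])*R.from_euler('z',-rho,degrees=True)
    for s_ in(25,-30):
        t=TIP+s_*V-rot.apply(hole); wc=t-230*z; q1=np.arctan2(wc[1],wc[0])
        print(rho,s_,t.round(),'q1',np.degrees(q1).round(),q456(rot,q1).round(1), rot.as_matrix()[:,0].round(2))
E
```

```text
[ 90.04321524   1.31057416 179.94273634] [  2.00878205  15.30842039  14.64890336  89.38369822   1.31057416
 179.94273634] 119.34102196857192
hole px [288.45564773  55.55137205] [ 265   35   48   42 1567]
hole in tool [97.99307067 -1.48000164  7.92773873]
0 25 [488. 181. 239.] q1 29.0 [  55.1  -21.  -152.7] [ 0.76 -0.06  0.64]
0 -30 [523. 178. 196.] q1 27.0 [  54.3  -19.5 -155.1] [ 0.76 -0.06  0.64]
8 25 [488. 167. 239.] q1 28.0 [  54.6  -20.  -162.3] [0.77 0.08 0.64]
8 -30 [523. 164. 197.] q1 25.0 [  53.9  -18.5 -164.5] [0.77 0.08 0.64]
14 25 [488. 157. 240.] q1 26.0 [  54.2  -19.2 -169.5] [0.76 0.18 0.62]
14 -30 [523. 154. 198.] q1 24.0 [  53.5  -17.7 -171.6] [0.76 0.18 0.62]
20 25 [490. 147. 242.] q1 25.0 [  53.8  -18.3 -176.7] [0.74 0.28 0.6 ]
20 -30 [525. 144. 200.] q1 22.0 [  53.2  -16.9 -178.8] [0.74 0.28 0.6 ]
25 25 [492. 139. 244.] q1 24.0 [ 53.5 -17.6 177.2] [0.73 0.37 0.58]
25 -30 [527. 136. 202.] q1 21.0 [ 52.9 -16.2 175.3] [0.73 0.37 0.58]
```

```bash
cat >> h.py <<'E'
hole=np.array([98.3,-.6,12.2])
def pegrot(rho=28):
    z=-V; x=tool(-4.5,40).apply([1,0,0]); x-=x@z*z; x/=np.linalg.norm(x)
    return R.from_matrix(np.c_[x,np.cross(z,x),z])*R.from_euler('z',-rho,degrees=True)
def holepose(s): 
    rot=pegrot(); return TIP+s*V-rot.apply(hole),rot
E
python3 - <<'E'
from h import *
plan(*holepose(60)); print(holepose(60)[0])
E
```

```text
now 7.95 [520.9  24.8 334.2] F [-0.5  0.7 -0.2] gap 48.4
 shift cm [ -4.54 -11.02   6.38] turn deg [-13.2  38.2 -21. ] dist 135.0
[471.41450376 134.67277514 272.96658444]
```

```bash
python3 -m handwheel '[[[-3,-1,0],[-2,6,-3.2],0.5],[[-4.5,-2.5,1],[-4,12,-6.5],0.5],[[-4.5,-4,2],[-6,18,-10],0.5],[[-4.5,-5.5,3],[-8,24,-13],0.5],[[-4.5,-7,4],[-10.5,30,-17],0.5],[[-4.5,-9,5.2],[-12.5,36,-20],0.5],[[-4.5,-11,6.4],[-13.2,38.2,-21],0.5],[[-4.5,-11,6.4],[-13.2,38.2,-21],0.5]]'
python3 -m handwheel '[[[0,0,0],[0,0,0],0.5]]' >/dev/null
python3 - <<'E'
from h import *
plan(*holepose(60)); print(np.degrees(get_state()['joint_positions']).round(1))
E
```

```text
time_s: 8.75
tool_pos: [468.6, 135.8, 269.4]
tool_rot: [0.92, 0.194, 0.326, 0.095]
contact_force: [0.2, 0.3, -1.1]
finger_gap: 48.4
gripper_force: 51.9
now 8.85 [471.5 135.2 273. ] F [ 0.3 -0.  -0.4] gap 48.2
 shift cm [-0.03  0.04  0.  ] turn deg [-0.1  0.   0.1] dist 1.0
[ 27.3 -11.  -34.9  30.7 -19.7 177.3]
```

Excellent, exact. Look along the peg through the hole.

Run:
```python
from h import *
s=get_state(); im,d=read_camera('wrist'); save('w4.png',im); np.save('w4.npy',d)
import pickle; pickle.dump(s,open('s4.pkl','wb'))
for n in ['strop_hole','empty_peg_tip']:
    o=[]
    for r in tip_of('wrist',n)[:3]:
        p=r['pixel'];dd=d[int(p[0]),int(p[1])]
        o.append((round(r['score'],2),np.round(p,1).tolist(),np.round(world('wrist',p[0],p[1],dd,s),1).tolist()))
    print(n,o)
```

```text
strop_hole [(0.79, [380.0, 543.7], [486.9, -598.5, 0.2])]
empty_peg_tip [(0.57, [73.5, 287.6], [587.2, 174.7, 273.9]), (0.51, [234.5, 290.7], [492.0, 145.6, 283.4])]
```

View pics/w4.png

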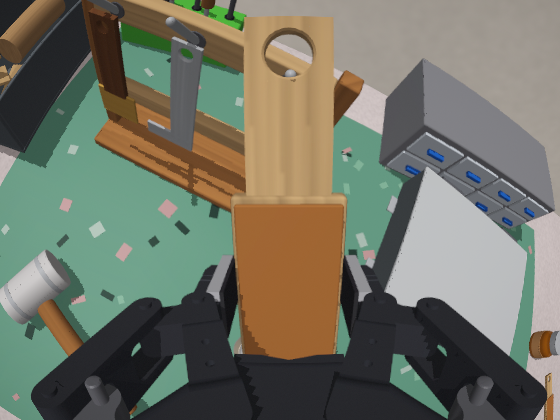

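```bash
python3 -m handwheel '[[[0,-0.1,2],[0,0,0],0.5],[[0,-0.1,4],[0,0,0],0.5],[[0,-0.1,5],[0,0,0],0.5],[[0,-0.1,6],[0,0,0],0.5],[[0,-0.1,6.5],[0,0,0],0.5],[[0,-0.1,6.8],[0,0,0],0.5],[[0,-0.1,6.8],[0,0,0],0.5]]'
python3 - <<'E'
from h import *
s=get_state(); im,d=read_camera('wrist'); save('w5.png',im[:220,150:430])
plan(*holepose(-8));plan(*holepose(-30))
E
```

```text
time_s: 9.7
tool_pos: [515.0, 132.6, 220.4]
tool_rot: [0.92, 0.192, 0.328, 0.096]
contact_force: [-0.9, -0.1, -0.3]
finger_gap: 48.5
gripper_force: 52.0
now 9.75 [514.9 132.7 220.7] F [-0.5  0.6 -0.3] gap 48.3
 shift cm [-0.04  0.14 -0.  ] turn deg [-0.  -0.   0.1] dist 1.0
now 9.75 [514.9 132.7 220.7] F [-0.5  0.6 -0.3] gap 48.3
 shift cm [-0.04  0.14  2.2 ] turn deg [-0.  -0.   0.1] dist 22.0
```

View pics/w5.png

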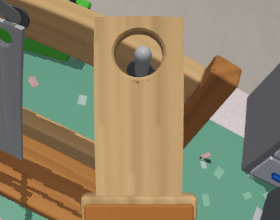

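```bash
python3 -m handwheel '[[[0,0.1,0.8],[0,0,0],0.5],[[0,0.1,1.6],[0,0,0],0.5],[[0,0.1,2.4],[0,0,0],0.5],[[0,0.1,2.8],[0,0,0],0.5],[[0,0.1,2.8],[0,0,0],0.5]]'
```

```text
time_s: 10.25
tool_pos: [533.0, 130.1, 198.2]
tool_rot: [0.92, 0.192, 0.327, 0.096]
contact_force: [0.4, 0.1, -1.4]
finger_gap: 48.7
gripper_force: 52.0
```

```bash
python3 -m handwheel '[[[0,0,0],[0,0,0],0.62],[[0,0,0],[0,0,0],0.68],[[0,0,0],[0,0,0],0.75],[[0,0,0],[0,0,0],0.75],[[0,0,0],[0,0,0],0.75],[[0,0,-1],[0,0,0],0.75],[[0,0,-3],[0,0,0],0.75],[[0,0,-6],[0,0,0],0.75]]'
python3 -m handwheel '[[[0,0,-3],[0,0,0],0.75],[[0,0,-5],[0,0,0],0.75],[[0,0,-5],[0,0,0],0.75],[[0,0,-5],[0,0,0],0.75]]'
python3 - <<'E'
from h import *
s=get_state(); im,d=read_camera('wrist'); save('w6.png',im)
plan([400,0,320],tool(80))
E
```

```text
time_s: 11.05
tool_pos: [493.5, 132.9, 244.8]
tool_rot: [0.92, 0.192, 0.327, 0.096]
contact_force: [0.3, 0.4, 0.3]
finger_gap: 64.0
gripper_force: 0.0
time_s: 11.45
tool_pos: [462.6, 136.1, 284.3]
tool_rot: [0.92, 0.192, 0.329, 0.095]
contact_force: [-0.4, -0.2, -0.5]
finger_gap: 63.9
gripper_force: 0.0
now 11.5 [462.5 135.8 283.2] F [ 0.3 -0.4  0.2] gap 64.2
 shift cm [-8.   11.62 -6.15] turn deg [ 34.6 -23.1 -54. ] dist 154.0
```

View pics/w6.png

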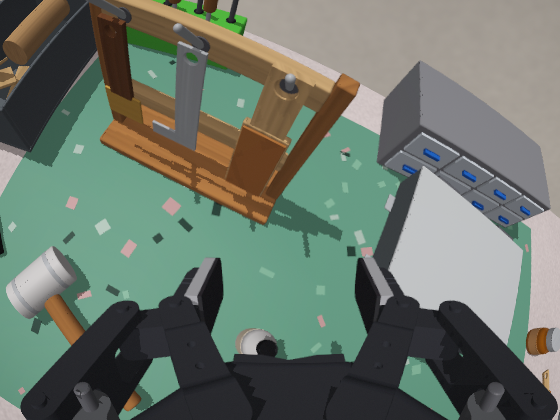

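```bash
python3 -m handwheel '[[[-2,1,-3],[4,-2.7,-6],0.75],[[-4,2.5,-5],[8.5,-5.5,-13],0.75],[[-6,4,-6],[12.8,-8.5,-20],0.75],[[-7,5.5,-6.2],[17,-11.5,-27],0.75],[[-8,7,-6.2],[21.5,-14.4,-33.5],0.75],[[-8,8.5,-6.2],[25.8,-17.3,-40],0.75],[[-8,10,-6.2],[30.2,-20.2,-47],0.75],[[-8,11.6,-6.2],[34.6,-23.1,-54],0.75]]'
python3 - <<'E'
from h import *
plan([480,-169,210],tool(80)); print(np.degrees(get_state()['joint_positions']).round(1))
E
```

```text
time_s: 12.3
tool_pos: [400.2, -1.2, 319.7]
tool_rot: [0.767, 0.642, -0.0, -0.001]
contact_force: [0.1, -0.2, 0.1]
finger_gap: 64.1
gripper_force: 0.0
now 12.3 [400.2  -1.2 319.7] F [ 0.1 -0.2  0.1] gap 64.1
 shift cm [-15.13  10.83  10.92] turn deg [-0.1 -0.1 -0.1] dist 216.0
[-0.2  1.2 -4.1 84.8  0.1 99.9]
```

```bash
python3 -m handwheel '[[[-3,2.2,2],[0,0,0],0.75],[[-6,4.4,4],[0,0,0],0.75],[[-9,6.6,6],[0,0,0],0.75],[[-12,8.8,8],[0,0,0],0.75],[[-15,10.8,10.9],[0,0,0],0.4],[[-15,10.8,10.9],[0,0,0],0.4],[[-15,10.8,10.9],[0,0,0],0.4],[[-15,10.8,10.9],[0,0,0],0.4]]'
python3 - <<'E'
from h import *
s=get_state(); im,d=read_camera('wrist'); save('w7.png',im); np.save('w7.npy',d)
for n in ['lid_handle','catch','catch_out']:
    for r in tip_of('wrist',n)[:2]:
        p=r['pixel'];dd=d[int(p[0]),int(p[1])]
        print(n,round(r['score'],2),np.round(p,1).tolist(),np.round(world('wrist',p[0],p[1],dd,s),1).tolist())
rr,cc=np.mgrid[0:420,0:560]; W=world('wrist',rr,cc,d,s)
b=(W[...,2]>60)&(W[...,2]<80)&(W[...,0]<497)&(W[...,0]>450)&(abs(W[...,1]+170)<70)
p=W[b]; print(len(p),cv2.minAreaRect(p[:,:2].astype(np.float32)),np.percentile(p[:,2],[50,95]))
c=cv2.fitLine(p[:,:2].astype(np.float32),cv2.DIST_HUBER,0,.01,.01).ravel(); print('bar',c,np.degrees(np.arctan2(c[1],c[0])))
hsv=cv2.cvtColor(im,cv2.COLOR_RGB2HSV); k=(hsv[...,1]>170)&((hsv[...,0]<6)|(hsv[...,0]>174))&(W[...,2]>40)&(W[...,2]<100)
print('red',k.sum(),np.median(W[k],0) if k.any() else'',np.percentile(W[k],[5,95],axis=0) if k.any() else '')
l=(W[...,2]>66)&(W[...,2]<78)&(W[...,0]>505); ys=W[l]
for a in range(-330,-40,40):
    q=ys[(abs(ys[:,1]-a)<5)]
    if len(q)>5: print('edge',a,np.percentile(q[:,0],1).round(1))
plan([480,-169,210],tool(80))
E
```

```text
time_s: 13.1
tool_pos: [479.4, -166.1, 211.2]
tool_rot: [0.768, 0.641, 0.002, -0.0]
contact_force: [0.1, 0.1, -0.0]
finger_gap: 34.2
gripper_force: 0.0
lid_handle 0.84 [210.5, 292.3] [482.0, -170.5, 73.4]
catch 0.7 [339.5, 308.4] [475.2, -297.7, 86.2]
catch_out 0.84 [343.2, 304.6] [463.5, -373.4, 0.9]
1694 ((484.071533203125, -170.21075439453125), (100.29426574707031, 30.199796676635742), 87.22865295410156) [72.47822172 74.16585559]
bar [ 1.3597892e-01  9.9071175e-01  4.8162012e+02 -1.6750185e+02] 82.18477
red 302 [ 472.23223905 -290.80000078   77.14302543] [[ 467.03352059 -297.37478922   56.4311678 ]
 [ 477.36293289 -288.78597207   86.78567121]]
edge -330 636.1
edge -290 599.1
edge -250 535.4
edge -210 513.9
edge -170 520.5
edge -130 507.5
edge -90 534.8
edge -50 541.1
now 13.3 [ 479.9 -165.7  212.6] F [ 0.1 -0.4 -0.1] gap 34.3
 shift cm [-0.32  0.07  0.26] turn deg [ 0.3 -0.1 -0.2] dist 4.0
```

View pics/w7.png

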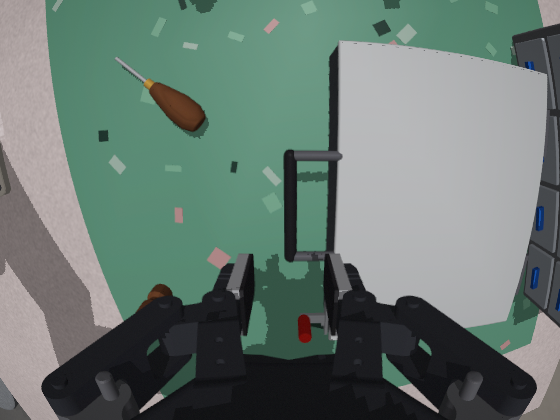

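```bash
python3 - <<'E'
from h import *
plan([480.5,-170,73],tool(80))
E
python3 -m handwheel '[[[-0.2,0.1,4],[0,0,0],0.4],[[-0.4,0.1,8],[0,0,0],0.4],[[-0.4,0.1,10],[0,0,0],0.4],[[-0.4,0.1,10],[0,0,0],0.4],[[-0.4,0.1,10],[0,0,0],0.4]]'
python3 - <<'E'
from h import *
s=get_state(); im,d=read_camera('wrist'); save('w8.png',im)
rr,cc=np.mgrid[0:420,0:560]; W=world('wrist',rr,cc,d,s)
b=(W[...,2]>60)&(W[...,2]<80)&(W[...,0]<492)&(W[...,0]>460)&(abs(W[...,1]+165)<40)&(cc>250)&(cc<330)
p=W[b]; t=p@np.array([.174,.985,0]); u=p@np.array([.985,-.174,0])
print(len(p),np.percentile(u,[2,50,98]),np.array([480.5,-170,0])@[.985,-.174,0],np.percentile(p[:,2],[50,95]))
plan([480.5,-170,73],tool(80))
E
```

```text
now 13.3 [ 479.9 -165.7  212.6] F [ 0.1 -0.4 -0.1] gap 34.3
 shift cm [-0.45  0.07 13.96] turn deg [ 0.3 -0.1 -0.2] dist 140.0
time_s: 13.8
tool_pos: [480.6, -169.9, 112.5]
tool_rot: [0.767, 0.641, 0.002, 0.001]
contact_force: [-0.2, 0.5, 1.1]
finger_gap: 34.2
gripper_force: 0.0
2623 [497.15031312 502.33204275 507.64740675] 502.8725 [72.73439161 74.17571592]
now 13.85 [ 481.4 -170.3  113.3] F [-0.1  0.2  1.4] gap 34.2
 shift cm [ 0.   -0.11  4.03] turn deg [ 0.3 -0.1 -0.3] dist 40.0
```

```bash
python3 -m handwheel '[[[0,-0.1,1.5],[0,0,0],0.4],[[0,-0.1,3],[0,0,0],0.4],[[0,-0.1,3.9],[0,0,0],0.4],[[0,-0.1,3.9],[0,0,0],0.4]]'
python3 -m handwheel '[[[0,0,0],[0,0,0],0.2],[[0,0,0],[0,0,0],0.05],[[0,0,0],[0,0,0],0.05],[[0,0,0],[0,0,0],0.05],[[0,0,0],[0,0,0],0.05]]' 50
python3 - <<'E'
from h import *
plan([480.5,-170,73],tool(80))
E
```

```text
time_s: 14.25
tool_pos: [479.4, -169.9, 72.8]
tool_rot: [0.768, 0.641, 0.002, 0.0]
contact_force: [-0.4, -0.2, 0.0]
finger_gap: 34.3
gripper_force: 0.0
time_s: 14.75
tool_pos: [480.0, -170.2, 73.7]
tool_rot: [0.768, 0.641, 0.002, 0.001]
contact_force: [-0.4, 1.1, 6.6]
finger_gap: 8.8
gripper_force: 49.0
now 14.75 [ 480.  -170.2   73.7] F [-0.4  1.1  6.6] gap 8.8
 shift cm [0.03 0.04 0.07] turn deg [ 0.3 -0.1 -0.3] dist 1.0
```

```bash
python3 -m handwheel '[[[0,0,-0.1],[0,0,0],0.05],[[0,0,-0.2],[0,0,0],0.05],[[0,0,-0.2],[0,0,0],0.05]]'; python3 -m handwheel '[[[0,0,-0.1],[0,0,0],0.05],[[0,0,-0.2],[0,0,0],0.05],[[0,0,-0.2],[0,0,0],0.05]]'
```

```text
time_s: 15.05
tool_pos: [480.0, -170.2, 74.7]
tool_rot: [0.768, 0.641, 0.002, 0.001]
contact_force: [3.0, -1.0, -2.0]
finger_gap: 8.8
gripper_force: 48.7
time_s: 15.35
tool_pos: [480.0, -170.2, 76.8]
tool_rot: [0.768, 0.641, 0.002, 0.001]
contact_force: [3.7, -1.6, -1.9]
finger_gap: 9.0
gripper_force: 48.7
```

```bash
python3 -m handwheel '[[[0,0,-0.1],[0,0,0],0.05],[[0,0,-0.1],[0,0,0],0.05],[[0,0,-0.1],[0,0,0],0.05]]'; python3 -m handwheel '[[[0,0,-0.1],[0,0,0],0.05],[[0,0,-0.1],[0,0,0],0.05],[[0,0,-0.1],[0,0,0],0.05]]'
```

```text
time_s: 15.65
tool_pos: [480.0, -170.2, 77.8]
tool_rot: [0.768, 0.641, 0.002, 0.001]
contact_force: [4.2, -1.3, -2.5]
finger_gap: 9.0
gripper_force: 48.7
time_s: 15.95
tool_pos: [480.0, -170.2, 78.8]
tool_rot: [0.768, 0.641, 0.002, 0.001]
contact_force: [5.1, -1.5, -2.4]
finger_gap: 8.8
gripper_force: 48.8
```

```bash
python3 -m handwheel '[[[0,0,-0.1],[0,0,0],0.05],[[0,0,-0.2],[0,0,0],0.05],[[0,0,-0.3],[0,0,0],0.05],[[0,0,-0.3],[0,0,0],0.05]]'
python3 - <<'E'
from h import *
# arc offsets in tool axes (x along case y, y along -/+case x, z down), cm, from bar now
s=get_state();plan([480,-170,82],tool(80))
r=R.from_quat(s['tool_rot']); print(r.as_matrix().round(3))
u=np.array([.985,-.172,0])
t0=np.arcsin(8/260)
for th in range(5,66,5):
    t=np.radians(th); w=260*((np.cos(t0)-np.cos(t))*u+np.array([0,0,np.sin(t)-np.sin(t0)]))
    print(th,(r.inv().apply(w)/10).round(2))
E
```

```text
time_s: 16.35
tool_pos: [480.1, -170.2, 81.9]
tool_rot: [0.768, 0.641, 0.002, 0.001]
contact_force: [4.7, -1.4, -1.2]
finger_gap: 8.9
gripper_force: 48.8
now 16.35 [ 480.1 -170.2   81.9] F [ 4.7 -1.4 -1.2] gap 8.9
 shift cm [ 0.02 -0.02 -0.01] turn deg [ 0.3 -0.2 -0.3] dist 0.0
[[ 0.179  0.984  0.005]
 [ 0.984 -0.179  0.002]
 [ 0.003  0.004 -1.   ]]
5 [ 0.    0.09 -1.47]
10 [ 0.01  0.4  -3.71]
15 [ 0.02  0.9  -5.93]
20 [ 0.03  1.59 -8.09]
25 [  0.04   2.47 -10.18]
30 [  0.06   3.53 -12.18]
35 [  0.07   4.75 -14.09]
40 [  0.08   6.14 -15.88]
45 [  0.1    7.68 -17.55]
50 [  0.11   9.36 -19.08]
55 [  0.13  11.17 -20.45]
60 [  0.14  13.08 -21.66]
65 [  0.16  15.1  -22.7 ]
```

```bash
python3 -m handwheel '[[[0,0.1,-1.5],[0,0,0],0.05],[[0,0.23,-2.6],[0,0,0],0.05],[[0,0.4,-3.7],[0,0,0],0.05],[[0,0.63,-4.8],[0,0,0],0.05],[[0,0.9,-5.9],[0,0,0],0.05],[[0,1.22,-7],[0,0,0],0.05],[[0,1.6,-8.1],[0,0,0],0.05],[[0,1.6,-8.1],[0,0,0],0.05]]'
python3 - <<'E'
from h import *
s=get_state();plan([480,-170,82],tool(80))
r=R.from_quat(s['tool_rot']); u=np.array([.985,-.172,0])
t0=np.arcsin((s['tool_pos'][2]-74)/260); print(np.degrees(t0))
for th in list(range(20,60,3))+[60]:
    t=np.radians(th); w=260*((np.cos(t0)-np.cos(t))*u+np.array([0,0,np.sin(t)-np.sin(t0)]))
    print(th,(r.inv().apply(w)/10).round(2))
E
```

```text
time_s: 17.15
tool_pos: [496.0, -173.1, 163.5]
tool_rot: [0.768, 0.641, 0.003, 0.001]
contact_force: [7.1, -1.0, -5.1]
finger_gap: 9.1
gripper_force: 48.8
now 17.15 [ 496.  -173.1  163.5] F [ 7.1 -1.  -5.1] gap 9.1
 shift cm [-0.01 -1.67  8.14] turn deg [ 0.3 -0.2 -0.3] dist 83.0
20.138545396801845
20 [-0.   -0.02  0.06]
23 [ 0.01  0.48 -1.2 ]
26 [ 0.01  1.05 -2.44]
29 [ 0.02  1.69 -3.64]
32 [ 0.03  2.39 -4.81]
35 [ 0.04  3.14 -5.95]
38 [ 0.05  3.96 -7.04]
41 [ 0.06  4.83 -8.08]
44 [ 0.07  5.75 -9.08]
47 [  0.07   6.73 -10.03]
50 [  0.08   7.75 -10.93]
53 [  0.09   8.82 -11.77]
56 [  0.1    9.94 -12.55]
59 [  0.11  11.09 -13.28]
60 [  0.12  11.48 -13.51]
```

```bash
python3 -m handwheel '[[[0,0.55,-1.2],[0,0,0],0.05],[[0,1.15,-2.44],[0,0,0],0.05],[[0,1.8,-3.64],[0,0,0],0.05],[[0,2.5,-4.8],[0,0,0],0.05],[[0,3.25,-5.95],[0,0,0],0.05],[[0,4.1,-7.04],[0,0,0],0.05],[[0.1,4.95,-8.1],[0,0,0],0.05],[[0.1,5.87,-9.1],[0,0,0],0.05]]'
python3 - <<'E'
from h import *
s=get_state();plan([480,-170,82],tool(80))
r=R.from_quat(s['tool_rot']); u=np.array([.985,-.172,0])
t0=np.arcsin((s['tool_pos'][2]-74)/260); print(np.degrees(t0))
for th in range(44,60,3):
    t=np.radians(th); w=260*((np.cos(t0)-np.cos(t))*u+np.array([0,0,np.sin(t)-np.sin(t0)]))
    print(th,(r.inv().apply(w)/10).round(2))
E
```

```text
time_s: 17.95
tool_pos: [549.3, -182.5, 252.3]
tool_rot: [0.768, 0.641, -0.001, -0.003]
contact_force: [-2.4, -1.5, -2.1]
finger_gap: 9.1
gripper_force: 48.6
now 17.95 [ 549.3 -182.5  252.3] F [-2.4 -1.5 -2.1] gap 9.1
 shift cm [-0.05 -6.93 17.07] turn deg [-0.4 -0.1 -0.3] dist 184.0
43.28136645063835
44 [ 0.    0.22 -0.24]
47 [ 0.01  1.19 -1.2 ]
50 [ 0.02  2.2  -2.11]
53 [ 0.03  3.26 -2.96]
56 [ 0.04  4.37 -3.76]
59 [ 0.05  5.51 -4.5 ]
```

```bash
python3 -m handwheel '[[[0,0.97,-0.96],[0,0,0],0.05],[[0,1.98,-1.87],[0,0,0],0.05],[[0,3.04,-2.72],[0,0,0],0.05],[[0,4.15,-3.52],[0,0,0],0.05],[[0,5,-4.1],[0,0,0],0.05],[[0,5,-4.1],[0,0,0],0.05],[[0,5,-4.1],[0,0,0],0.05],[[0,5,-4.1],[0,0,0],0.05]]'
python3 - <<'E'
from h import *
im,d=read_camera('wrist'); sc,_=read_camera('scene'); tp,_=read_camera('top')
o=np.zeros((480,800,3),np.uint8); o[:300,:400]=cv2.resize(im,(400,300)); o[:300,400:]=cv2.resize(tp[100:280,100:340],(400,300)); o[300:480,:240]=sc[150:330,180:420]; save('fin.png',o)
s=get_state(); plan([480,-170,82],tool(80)); print(np.degrees(np.arcsin((s['tool_pos'][2]-74)/260)))
E
```

```text
time_s: 18.75
tool_pos: [597.8, -191.2, 294.4]
tool_rot: [0.768, 0.641, -0.001, -0.003]
contact_force: [-5.3, 1.2, 3.8]
finger_gap: 8.9
gripper_force: 49.8
now 18.9 [ 597.8 -191.2  294.4] F [-4.8  0.7  4.6] gap 8.9
 shift cm [ -0.08 -11.84  21.3 ] turn deg [-0.3 -0.2 -0.3] dist 244.0
57.94170354340236
```

View pics/fin.png

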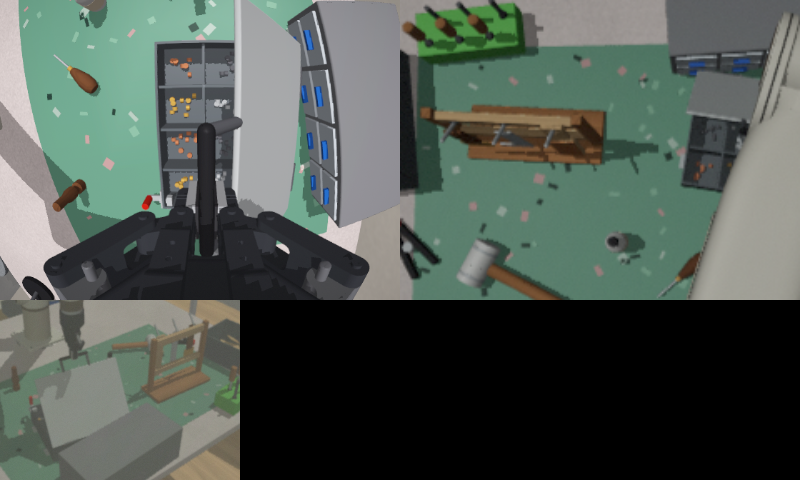

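```bash
python3 -c "
from bench import *
print(finish_job())"
```

```text
the job is handed in; nothing more can be done
None
```

The strop is hanging on the bare peg and released; a gentle tug showed the lid was free, so I left the catch alone, opened the lid to about 58°, and handed the job in still holding it there.

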